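# Lock the press with its second nut

### The job

On the kitchen press, one post still has loose nuts. Run its grey nut down until it is seated on the pressing plate, then run the red lock nut down and tighten it firmly against the grey one so that the two are jammed; let go and leave the things standing round the press where they are, upright.

Things in the scene. Friction and masses are not known exactly. Their poses are not given: they have to be found in the camera images.
- press: Two-post kitchen press, fixed: wooden base 100 x 250 mm, white mould, and a steel pressing plate 60 x 214 mm whose flat top is 88 mm above the worktop. Two threaded steel posts, 16 mm thick, stand at +75 and -75 mm along its own y axis and end 58 mm above the plate. Origin: centre of its underside; z up, y along the row of posts. Position and yaw vary.
- open_post: The post whose nuts are still loose; it may be either of the two. Origin on the post's axis at worktop height, z up.
- locked_post: The other post, whose nuts are already tight; rigid. It looks the same except that its grey nut lies on the plate and its red nut lies on the grey nut without a gap. Origin on its axis at worktop height.
- first_nut: Grey hexagonal nut, the lower one on the open post: 46 mm across flats (53 mm across corners), 18 mm tall. Origin: centre of its underside, z up along the post. One pair of flats faces its own +x and -x, the others are 60 deg apart. It starts 2.5 to 7 mm above the plate; seated, its underside is on the plate, 88 mm above the worktop.
- lock_nut: Red hexagonal lock nut, the upper one on the open post: 30 mm across flats (35 mm across corners), 20 mm tall. Origin: centre of its underside, z up. One pair of flats faces its own +x and -x, the others are 60 deg apart. It starts 2.5 mm or more above the grey nut; tight, its underside bears on the seated grey nut's top, 106 mm above the worktop.
- first_top (a point): Centre of the grey nut's top face, 18 mm above its underside; z up.
- lock_under (a point): Centre of the red nut's underside; z up.
- first_nut_turn (a joint): Turn of the grey nut in rad, growing clockwise seen from above; 2.513 when seated on the plate, where it stops. Coarse right-hand thread: clockwise lowers it, 20 mm a full turn (3.18 mm per rad); light friction (0.08 N m); it stays on the post and where it is left.
- lock_nut_turn (a joint): Turn of the red nut in rad, growing clockwise seen from above; about 5.03 when it meets the seated grey nut. Same coarse thread as the grey nut: clockwise lowers it, 20 mm a full turn (3.18 mm per rad), 0.08 N m friction. Turned on past contact it gets steadily stiffer: 0.5 to 0.8 rad past contact (0.2 to 0.4 N m) is firmly tight; let go, it springs back part of that and stays jammed.
- salt_shaker: glass salt shaker, 44 mm wide, 90 mm tall, loose, upright; a bystander close to the press. Origin: centre of its underside.
- spice_jar: spice jar with a yellow cap, 42 mm wide, 96 mm tall, loose, upright; a bystander close to the press. Origin: centre of its underside.
- pepper_mill: brown wooden pepper mill, 58 mm wide, 150 mm tall, loose, upright; a bystander close to the press. Origin: centre of its underside.
- green_tin: green food tin, 57 mm wide, 72 mm tall, loose, upright; a bystander close to the press. Origin: centre of its underside.
- yellow_tin: yellow spice tin with a black lid, 69 mm wide, 70 mm tall, loose, upright; a bystander close to the press. Origin: centre of its underside.
- blue_tin: blue and red food tin, 57 mm wide, 72 mm tall, loose, upright; a bystander close to the press. Origin: centre of its underside.

How it is judged:
On the way, in this order (a step that is already met when the one before it is completed fails the run):
1. the grey nut is run down onto the plate (within 0.25 rad, 0.8 mm), with the red nut still clear of it (value of joint first_nut_turn above 2.263 rad and z of lock_under in the frame of first_top above 0.0015 m), for 0.1 s.
2. the red nut is tightened against the seated grey nut: it presses on it with more than 15 N (value of joint first_nut_turn above 2.263 rad and contact force between lock_nut and first_nut above 15 N), for 0.1 s.
At the end, for the whole second after the job is handed in: The grey nut is seated on the plate (within 0.25 rad of its stop, 0.8 mm), the red nut lies on it with less than 1 mm of gap, still bears on it with more than 5 N, and does not turn (value of joint first_nut_turn above 2.263 rad and z of lock_under in the frame of first_top below 0.001 m and velocity of joint lock_nut_turn below 0.1 rad/s and contact force between lock_nut and first_nut above 5 N); the robot touches nothing.
It fails at once if a bystander (shaker, jar, mill or tin) is pushed more than 30 mm (distance of any of salt_shaker, spice_jar, pepper_mill, green_tin, yellow_tin, blue_tin from where it was at the start of the episode above 0.03 m).
It fails at once if a bystander is tipped by more than 0.4 rad (angle between any of salt_shaker, spice_jar, pepper_mill, green_tin, yellow_tin, blue_tin's own z axis and vertical above 0.4 rad).
It also fails if it takes over 72 s, if anything falls off the work surface, if the arm or the gripper's body presses on something with over 40 N, if the wrist force passes 120 N, or if a joint passes its speed limit or range.

### The arm

A 6-joint arm with a two-finger parallel gripper is mounted at the origin on a cart in front of the work surface, level with it; the furniture and walls round the work are solid. World frame = base frame: x ahead of the robot, y to its left, z up, the work surface at z = 0. Lengths are in m, angles in rad, forces in N, time in s.
With the tool pointing down it reaches from about 0.3 to 0.775 m from the base axis. Payload 14.6 kg.
Tool frame: the origin (TCP) lies at the very end of the fingers, on their centre line; the grasp point (between the pads) lies 19 mm behind it; z points along the fingers, y is the line along which they close (so a half turn about z gives the same grasp; the last joint's range is limited). The gripper opens to 94 mm and grips with 3 to 60 N. Pads are 16 mm wide; open, the fingers measure 119 mm over their backs; the gripper's body (75 mm by 177 mm) begins 78 mm behind the grasp point.
Start: joints at [1.072, 0.3, 1.521, -0, 1.321, -0.067], TCP at [0.23, 0.5, 0.205] pointing down, gripper open.
Joint ranges: [-3.03, 3.03], [-0.79, 2.21], [0.23, 2.52], [-1.04, 4.18], [0, 3.07], [-2.55, 2.55]. Speed limits (rad/s): [2.22, 2.22, 2.57, 3.14, 3.14, 3.14].

### API

Orientations are given as [roll, pitch, yaw] about the fixed x, y, z axes, in that order (R = Rz(yaw) Ry(pitch) Rx(roll)).
In Python, from station import * gives the robot as it stands.
- The arm moves only by the tool jog_arm, never from a script. Its argument "rows" is a list of rows, each a list of 3 entries, a list of its own where there are three numbers: the shift along the tool's x, y, z in m, then the turn about the tool's z in degrees, then the finger opening in m, from 0 to 0.094. A call has 1 to 12 rows; each row shifts and turns the commanded pose from where the row before left it, along the tool's axes as they then stand; what a row does not reach is not made up. A row lasts 1/12 s, in which the tool goes at most 41.7 mm and 7.16 degrees, less where a joint would pass 70% of its speed; a pose out of reach is approached as far as the arm can. A call is refused whole if a number of a shift passes 0.0417 or a number of a turn 7.16, either way. A call with a gripper value outside its range is refused whole. The fingers move at their own pace and stop on an object; "squeeze" is the grip in N (left out, the last holds). Time passes only in rows, so rows that do not move let the fingers close. It gives the time, the measured TCP pose, the force, the opening and the grip force at its end, in the units of the state.
- get_obs(): the state, without advancing time (a new reading comes with each control period).
- camera(name): name is "scene" or "top" or "wrist"; returns a dict with "image" (384x512x3 uint8, red, green, blue), "range_z" (384x512 float32, m along the optical axis (not along the pixel's ray), 0 where there is no reading), "K" (3x3 intrinsics, pixels), "k1" (the pictures are not rectified: a ray, as slopes to the right and down, at radius r is drawn at 1 + k1 r^2 times it, then the intrinsics apply), "world_from_camera" (4x4, takes a point from camera to world coordinates); the wrist camera has in their place "T_tool_cam" (4x4, takes a point from camera to tool coordinates, whose origin is the TCP and whose axes are the flange's). Camera axes: x right, y up, looking along -z (the intrinsics and any distortion apply to the point x, -y, -z); pixel columns grow to the right and rows downward; lengths in m; the calibration is good to about 2 mm. A picture is of the moment at which its call begins: read the wrist's pose just before it.
- hand_in(): hands the job in; it is judged then, once.
Trained networks look in a picture, given as the dict that the camera call returned (one of the last four; its "shot" number tells which), for a name from the list of things; names that differ only in an ending like _2 or _b are one class to them, and where a whole thing is asked for, a point or a joint stands for the part that bears it (a point fixed in the world has none). Each returns a list of dicts, best first, with "p" (0 to 1); they miss things now and then, are a little off and sometimes report something else, mostly with a low value. They report only what shows in the picture. A call takes as long as a camera call.
- search_frame(label, picture): "at" ([column, row] as shares, 0 to 1, of the picture: columns of its width, rows of its height, amid what is visible of it).
- spot_point(label, picture): "at" ([column, row] as shares, 0 to 1, of the picture: columns of its width, rows of its height: a listed point, or the origin of a listed thing).
The state is a dict: "time_s": time; "qpos": joint angles; "joint_vel": joint speeds; "tau": joint torques, N m; "ee_pos": TCP position; "eef_rot": TCP orientation; "force": force on the tool from outside, world axes, zero at the start; "moment": the same for the moment, N m; "grip_width": finger opening in m; "grip_force": force on a finger pad.
Only numpy, scipy, OpenCV 4.12 (cv2) and the standard library are available. Lean on these libraries where they do the work, as an engineer would, in place of code of your own. Each camera call takes 0.05 s, during which the arm holds its last target. There are 200 camera calls.

## Working session

There is one attempt and no reset: what is moved stays moved. The work goes in short steps, Python scripts to look and compute and a tool call to move; the robot and the scene stay as the last step left them, time stands still between calls to the robot, and variables do not carry over. Pictures are saved under pics/ and viewed, at most 10 in all, crops included, and the job is handed in when it is done.

Besides the shell and the picture viewer there is one more tool, called as name(argument=value, ...) on one line, values as JSON. jog_arm: Moves the arm, as the interface text tells. Its arguments: {"type":"object","properties":{"rows":{"type":"array","items":{"type":"array"}},"squeeze":{"type":"number"}},"required":["rows"]}

```bash
mkdir -p pics; cat > h.py <<'E'
from station import *
import numpy as np, cv2
from scipy.spatial.transform import Rotation as R
def T_of(c):
    if "world_from_camera" in c: return np.array(c["world_from_camera"])
    o=c["obs"]; T=np.eye(4); T[:3,:3]=R.from_euler('xyz',o["eef_rot"]).as_matrix(); T[:3,3]=o["ee_pos"]
    return T@np.array(c["T_tool_cam"])
def snap(n):
    o=get_obs(); c=camera(n); c["obs"]=o; return c
def cloud(c):
    K=np.array(c["K"]);h,w=c["range_z"].shape
    u,v=np.meshgrid(np.arange(w)+.5,np.arange(h)+.5)
    p=cv2.undistortPoints(np.stack([u,v],-1).reshape(-1,1,2).astype(float),K,np.array([c["k1"],0,0,0.])).reshape(h,w,2)
    z=c["range_z"].astype(float)
    P=np.stack([p[...,0]*z,-p[...,1]*z,-z],-1)
    T=T_of(c); W=P@T[:3,:3].T+T[:3,3]; W[z<=0]=np.nan
    return W
E
python3 - <<'E'
from h import *
o=get_obs();print(o)
ims=[]
for n in("scene","top"):
    c=snap(n);W=cloud(c);np.save(n+"W.npy",W);cv2.imwrite(n+".png",c["image"][...,::-1]);ims.append(c["image"][...,::-1])
    print(n,T_of(c)[:3,3])
    for l in["press","open_post","locked_post","first_nut","lock_nut","salt_shaker","spice_jar","pepper_mill","green_tin","yellow_tin","blue_tin"]:
        for d in search_frame(l,c)[:2]:
            u,v=int(d["at"][0]*512),int(d["at"][1]*384)
            w=W[max(v-2,0):v+3,max(u-2,0):u+3].reshape(-1,3)
            print(l,round(d["p"],2),u,v,np.round(np.nanmedian(w,0),3))
v=np.vstack(ims);cv2.imwrite("pics/a.png",cv2.resize(np.hstack(ims),(800,300)))
cv2.imwrite("pics/top.png",cv2.resize(ims[1],(800,600)))
E
```

```text
{'time_s': 0.0, 'qpos': array([ 1.07239042e+00,  3.00466392e-01,  1.52160245e+00,  6.83391253e-06,
        1.32069540e+00, -6.66303229e-02]), 'joint_vel': array([0.0001658 , 0.00029341, 0.00085423, 0.00043384, 0.00247434,
       0.00075949]), 'tau': array([-2.24111813e-03, -5.31809878e+01, -3.52736092e+01,  7.07219378e-02,
        2.44796398e-02, -6.85586610e-05]), 'ee_pos': array([0.23005273, 0.4992775 , 0.20487987]), 'eef_rot': array([-3.14042411e+00, -8.46099650e-05,  2.70981533e+00]), 'force': array([ 0.33444216,  0.19661992, -0.27883741]), 'moment': array([-0.06706822, -0.03617427, -0.0114404 ]), 'grip_force': 0.0, 'grip_width': 0.09409701246988925}
scene [ 0.19600387 -0.54898051  0.54621102]
press 0.77 283 234 [ 0.547 -0.054  0.066]
press 0.45 231 191 [0.529 0.152 0.066]
open_post 0.92 307 220 [ 0.58  -0.088  0.11 ]
locked_post 0.78 254 191 [0.544 0.062 0.108]
first_nut 0.6 306 224 [ 0.572 -0.096  0.109]
lock_nut 0.65 303 209 [ 0.572 -0.081  0.137]
salt_shaker 0.67 269 263 [ 0.487 -0.098  0.047]
spice_jar 0.9 230 225 [0.466 0.03  0.064]
pepper_mill 0.87 322 204 [ 0.655 -0.042  
[... 242 characters left out ...]
 0.47 302 224 [ 0.566 -0.091  0.109]
top [0.44405118 0.0931623  0.93204002]
press 0.92 278 192 [0.561 0.012 0.089]
open_post 0.69 318 179 [ 0.58  -0.071  0.143]
locked_post 0.85 255 194 [0.551 0.067 0.128]
first_nut 0.47 310 184 [ 0.575 -0.059  0.111]
first_nut 0.27 313 183 [ 0.575 -0.064  0.122]
lock_nut 0.6 318 177 [ 0.585 -0.071  0.144]
salt_shaker 0.58 317 218 [ 0.499 -0.077  0.088]
spice_jar 0.6 260 224 [0.487 0.056 0.097]
pepper_mill 0.78 290 147 [ 0.655 -0.013  0.134]
green_tin 0.76 243 154 [0.656 0.092 0.068]
yellow_tin 0.94 205 199 [0.549 0.183 0.069]
yellow_tin 0.25 309 186 [ 0.571 -0.057  0.109]
blue_tin 0.78 358 195 [ 0.554 -0.181  0.068]
blue_tin 0.52 261 226 [0.482 0.053 0.097]
```

View pics/top.png

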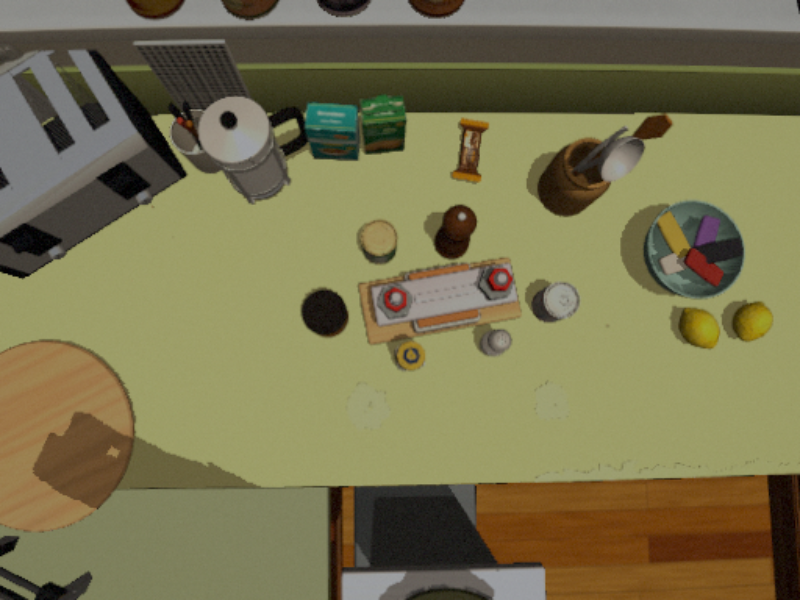

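```bash
python3 - <<'E'
import cv2,numpy as np
a=cv2.imread("scene.png")[150:300,200:390]
cv2.imwrite("pics/sc.png",cv2.resize(a,None,fx=4,fy=4,interpolation=cv2.INTER_CUBIC)[:600,:760])
for n in("top","scene"):
    W=np.load(n+"W.npy"); z=W[...,2]
    box=(abs(W[...,0]-.58)<.04)&(abs(W[...,1]+.078)<.045)
    print(n,np.histogram(z[box],bins=np.arange(.08,.16,.003)))
    for lo,hi in((.104,.118),(.120,.142),(.1435,.155)):
        m=box&(z>lo)&(z<hi); print(lo,m.sum(),np.round(np.median(W[m],0),4), np.round((W[m].min(0)+W[m].max(0))/2,4))
    m2=(abs(W[...,0]-.55)<.03)&(abs(W[...,1]-.07)<.04)&(z>.12)
    print(np.round(np.median(W[m2],0),4),np.round((W[m2].min(0)+W[m2].max(0))/2,4))
E
```

```text
top (array([  5,  51, 266, 104,   3,   7,   5,   9,   7,  47, 106,  12,   0,
         5,   5,   6,   4,   4,  23,  85,  26,  17,  15,   1,   0,   0]), array([0.08 , 0.083, 0.086, 0.089, 0.092, 0.095, 0.098, 0.101, 0.104,
       0.107, 0.11 , 0.113, 0.116, 0.119, 0.122, 0.125, 0.128, 0.131,
       0.134, 0.137, 0.14 , 0.143, 0.146, 0.149, 0.152, 0.155, 0.158]))
0.104 172 [ 0.5744 -0.0666  0.1108] [ 0.583  -0.0757  0.1097]
0.12 151 [ 0.5793 -0.0726  0.1379] [ 0.5823 -0.0756  0.131 ]
0.1435 31 [ 0.5825 -0.0751  0.1461] [ 0.5823 -0.076   0.1467]
[0.5556 0.0715 0.1273] [0.5571 0.072  0.1354]
scene (array([ 57, 183, 190,  14,  26,  32,  30,  29,  31, 149,  28,   0,  12,
        22,  23,  22,  21,  21,  58,  33,  13,  21,   1,   0,   0,   0]), array([0.08 , 0.083, 0.086, 0.089, 0.092, 0.095, 0.098, 0.101, 0.104,
       0.107, 0.11 , 0.113, 0.116, 0.119, 0.122, 0.125, 0.128, 0.131,
       0.134, 0.137, 0.14 , 0.143, 0.146, 0.149, 0.152, 0.155, 0.158]))
0.104 212 [ 0.5737 -0.0868  0.1091] [ 0.5841 -0.077   0.1109]
0.12 199 [ 0.5768 -0.0856  0.1339] [ 0.5823 -0.0792  0.131 ]
0.1435 17 [ 0.5828 -0.0774  0.1441] [ 0.5813 -0.077   0.1449]
[0.5536 0.0652 0.1262] [0.5568 0.0702 0.1331]
```

View pics/sc.png

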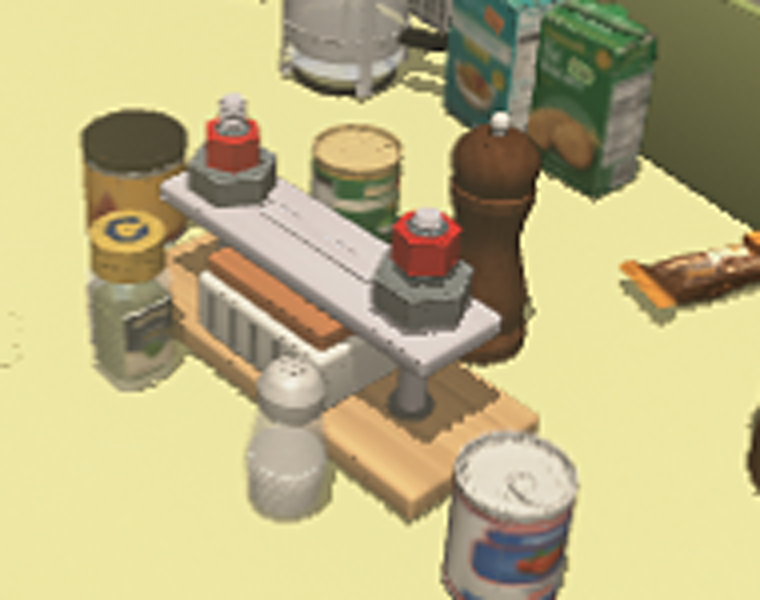

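Top view (800x600): the open post is at about (497,280) and the locked post at (395,298). In the scene crop, gaps show at the right post's nuts near (425,260); the pepper mill beside it at (500,230) is the only tall neighbour.

jog_arm(rows=[[[-0.028,-0.019,-0.004],0,0.094],[[-0.028,-0.019,-0.004],0,0.094],[[-0.028,-0.019,-0.004],0,0.094],[[-0.028,-0.019,-0.004],0,0.094],[[-0.028,-0.019,-0.004],0,0.094],[[-0.028,-0.019,-0.004],0,0.094],[[-0.028,-0.019,-0.004],0,0.094],[[-0.028,-0.019,-0.004],0,0.094],[[-0.028,-0.019,-0.004],0,0.094],[[-0.028,-0.019,-0.004],0,0.094],[[-0.028,-0.019,-0.004],0,0.094],[[-0.028,-0.019,-0.004],0,0.094]])

```text
time_s: 2.2
ee_pos: [0.4405, 0.1502, 0.2539]
eef_rot: [3.141, 0.0, 2.71]
force: [0.5, 0.8, 0.3]
grip_width: 0.0937
grip_force: 0.0
```

jog_arm(rows=[[[-0.028,-0.019,0],0,0.07],[[-0.028,-0.019,0],0,0.07],[[-0.028,-0.019,0],0,0.07],[[-0.028,-0.019,0],0,0.07],[[-0.028,-0.019,0],0,0.07],[[-0.028,-0.019,0],0,0.07],[[-0.028,-0.019,0],0,0.07],[[-0.028,-0.019,0],0,0.07],[[0,0,0],0,0.07],[[0,0,0],0,0.07]])

```text
time_s: 3.03
ee_pos: [0.5799, -0.0811, 0.2527]
eef_rot: [-3.141, -0.001, 2.708]
force: [-0.2, -0.1, 0.9]
grip_width: 0.07
grip_force: 0.0
```

```bash
cat > look.py <<'E'
from h import *
import sys
o=get_obs();print(o["time_s"],np.round(o["qpos"],3),np.round(o["ee_pos"],4),np.round(o["eef_rot"],4),o["grip_width"])
c=snap("wrist");W=cloud(c);np.save("wW.npy",W);cv2.imwrite("w.png",c["image"][...,::-1])
z=W[...,2];box=(abs(W[...,0]-.582)<.045)&(abs(W[...,1]+.077)<.045)
print(np.round(T_of(c),3))
print([(round(a,3),int(b)) for a,b in zip(np.arange(.08,.16,.002),np.histogram(z[box],bins=np.arange(.08,.16,.002))[0])])
im=c["image"][...,::-1].copy()
cv2.imwrite(sys.argv[1],cv2.resize(im,(800,600)))
E
python3 look.py pics/w1.png
```

```text
3.0333 [-0.202  0.351  1.345  0.     1.447 -1.338] [ 0.5799 -0.0811  0.2527] [-3.1414e+00 -1.0000e-03  2.7077e+00] 0.07000840976862044
[[ 0.421 -0.879 -0.224  0.514]
 [ 0.907  0.408  0.104 -0.049]
 [-0.    -0.247  0.969  0.432]
 [ 0.     0.     0.     1.   ]]
[(np.float64(0.08), 10), (np.float64(0.082), 16), (np.float64(0.084), 102), (np.float64(0.086), 763), (np.float64(0.088), 511), (np.float64(0.09), 48), (np.float64(0.092), 3), (np.float64(0.094), 7), (np.float64(0.096), 10), (np.float64(0.098), 5), (np.float64(0.1), 14), (np.float64(0.102), 5), (np.float64(0.104), 11), (np.float64(0.106), 9), (np.float64(0.108), 106), (np.float64(0.11), 447), (np.float64(0.112), 41), (np.float64(0.114), 0), (np.float64(0.116), 0), (np.float64(0.118), 3), (np.float64(0.12), 7), (np.float64(0.122), 8), (np.float64(0.124), 11), (np.float64(0.126), 8), (np.float64(0.128), 7), (np.float64(0.13), 11), (np.float64(0.132), 10), (np.float64(0.134), 8), (np.float64(0.136), 158), (np.float64(0.138), 332), (np.float64(0.14), 10), (np.float64(0.142), 34), (np.float64(0.144), 89), (np.float64(0.146), 39), (np.float64(0.148), 0), (np.float64(0.15), 0), (np.float64(0.152), 0), (np.float64(0.154), 0), (np.float64(0.156), 0)]
```

View pics/w1.png

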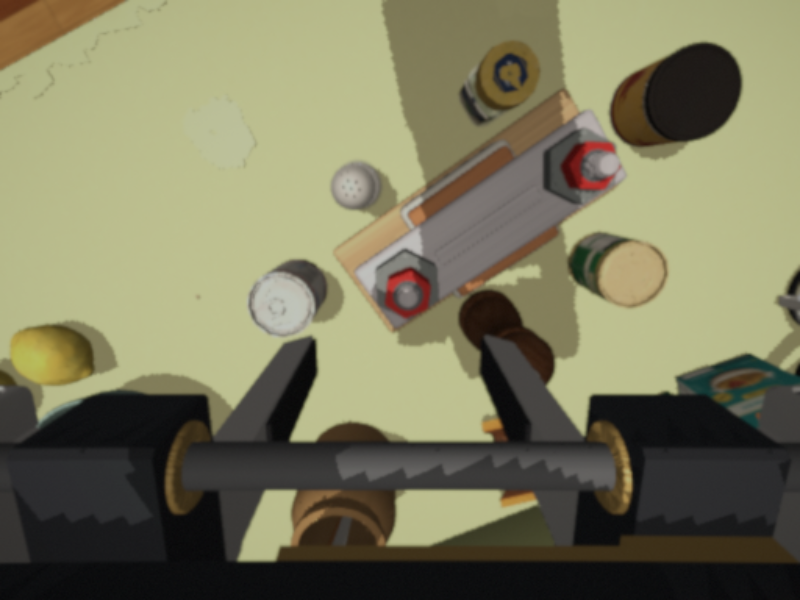

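```bash
python3 - <<'E'
import numpy as np
from scipy.optimize import minimize
for n in("wW","topW","sceneW"):
    W=np.load(n+".npy");z=W[...,2]
    box=(abs(W[...,0]-.582)<.04)&(abs(W[...,1]+.077)<.04)
    for nm,lo,hi,a in(("grey",.107,.1135,.023),("red",.1345,.1405,.015)):
        P=W[box&(z>lo)&(z<hi)][:,:2]
        best=[]
        for th in np.radians(np.arange(-30,30,1)):
            d=np.array([[np.cos(th+k*np.pi/3),np.sin(th+k*np.pi/3)] for k in range(6)])
            f=lambda c:np.maximum((( P-c)@d.T).max(1)-a,0).clip(0,.004).sum()
            r=minimize(f,[.582,-.077],method="Nelder-Mead",options=dict(xatol=1e-5,fatol=1e-7))
            best.append((r.fun*1e3,np.degrees(th),*r.x))
        best.sort();print(n,nm,len(P),[np.round(b,4).tolist() for b in best[:3]],round(best[-1][0],2),np.median(W[box&(z>lo)&(z<hi)][:,2]))
    m=(abs(W[...,0]-.65)<.05)&(abs(W[...,1]+.03)<.05)&(z>.11)&(z<.16)
    if m.any(): print("mill",W[m].min(0),W[m].max(0))
E
```

```text
wW grey 598 [[0.3415, 9.0, 0.5842, -0.0741], [0.5383, 10.0, 0.5841, -0.0742], [1.2187, 8.0, 0.5841, -0.074]] 112.67 0.11079252066212714
wW red 499 [[0.4559, -2.0, 0.5842, -0.0741], [0.668, -1.0, 0.5842, -0.0741], [0.7075, -3.0, 0.5842, -0.0742]] 32.39 0.13839183618093537
mill [ 0.60002886 -0.07978217  0.11016685] [0.69027353 0.00360835 0.14800106]
topW grey 159 [[0.8309, 10.0, 0.5824, -0.0763], [0.9511, 9.0, 0.5824, -0.0762], [1.0538, 11.0, 0.5823, -0.0763]] 37.75 0.11078980029552876
topW red 113 [[0.5478, -1.0, 0.5824, -0.0761], [0.619, 0.0, 0.5825, -0.0762], [0.6718, 1.0, 0.5827, -0.076]] 10.59 0.13814046491351406
mill [ 0.60009554 -0.078185    0.11038854] [0.6938897  0.00136453 0.15188784]
sceneW grey 177 [[3.8586, 10.0, 0.5828, -0.0783], [3.8808, 12.0, 0.5825, -0.0782], [3.8948, 11.0, 0.5826, -0.0782]] 25.88 0.10919200203648011
sceneW red 93 [[0.0, -5.0, 0.583, -0.0784], [0.0, -4.0, 0.583, -0.0785], [0.0, -3.0, 0.583, -0.0785]] 3.72 0.13672351290878781
mill [ 0.64583867 -0.04981927  0.11007196] [ 0.69042328 -0.00736343  0.14901643]
```

jog_arm(rows=[[[-0.001,0.006,0.015],-4,0.062],[[0,0,0.02],0,0.062],[[0,0,0.02],0,0.062],[[0,0,0.02],0,0.062],[[0,0,0.02],0,0.062],[[0,0,0.02],0,0.062],[[0,0,0.02],0,0.062],[[0,0,0.01],0,0.062],[[0,0,0.01],0,0.062],[[0,0,0.002],0,0.062],[[0,0,0],0,0.062]])

```text
time_s: 4.0
ee_pos: [0.5832, -0.0746, 0.0967]
eef_rot: [3.142, 0.0, 2.78]
force: [0.1, 0.6, 1.0]
grip_width: 0.0618
grip_force: 0.0
```

jog_arm(rows=[[[0,0,0],0,0.05],[[0,0,0],0,0.04],[[0,0,0],0,0.04],[[0,0,0],0,0.04],[[0,0,0],0,0.04]], squeeze=12)

```text
time_s: 4.42
ee_pos: [0.5833, -0.0757, 0.0974]
eef_rot: [-3.141, 0.001, 2.779]
force: [-2.7, -4.6, 3.7]
grip_width: 0.046
grip_force: 12.0
```

jog_arm(rows=[[[0,-0.001,0],0,0.04],[[0,0,0.0004],6,0.04],[[0,0,0.0004],6,0.04],[[0,0,0.0004],6,0.04],[[0,0,0.0004],6,0.04],[[0,0,0.0004],6,0.04],[[0,0,0.0004],6,0.04],[[0,0,0.0004],6,0.04],[[0,0,0.0004],6,0.04],[[0,0,0.0004],6,0.04],[[0,0,0],0,0.04]])

```text
time_s: 5.33
ee_pos: [0.5838, -0.0753, 0.0943]
eef_rot: [3.138, 0.0, 1.83]
force: [-0.0, 4.6, 8.2]
grip_width: 0.0455
grip_force: 12.0
```

```bash
cat > s.py <<'E'
from h import *
o=get_obs();print(o["time_s"],np.round(o["qpos"],3),np.round(o["ee_pos"],4),np.round(o["eef_rot"],3),np.round(o["force"],1),np.round(o["moment"],3),o["grip_width"],o["grip_force"],np.round(o["tau"],3))
E
python3 s.py
```

```text
5.3333 [-1.910e-01  4.930e-01  1.524e+00  1.000e-03  1.122e+00 -4.510e-01] [ 0.5838 -0.0753  0.0943] [3.138 0.    1.83 ] [-0.   4.6  8.2] [ 0.764 -0.138 -0.156] 0.04552866973853936 12.00736552476883 [-2.4120e+00 -5.5765e+01 -2.8846e+01 -1.0200e+00  4.0000e-02  2.2220e+00]
```

jog_arm(rows=[[[0,0,0.0003],6,0.04],[[0,0,0.0003],6,0.04],[[0,0,0.0003],5,0.04],[[0,0,0.0002],4,0.04],[[0,0,0],0,0.04]])

```text
time_s: 5.75
ee_pos: [0.5841, -0.0753, 0.0931]
eef_rot: [3.138, -0.001, 1.466]
force: [2.7, 4.2, 6.5]
grip_width: 0.0462
grip_force: 12.0
```

```bash
python3 s.py
```

```text
5.75 [-1.910e-01  4.940e-01  1.525e+00  1.000e-03  1.119e+00 -8.700e-02] [ 0.5841 -0.0753  0.0931] [ 3.138e+00 -1.000e-03  1.466e+00] [2.7 4.2 6.5] [ 0.756 -0.608 -0.108] 0.04623267513163033 12.005733847618103 [ -2.625 -56.717 -28.406  -1.114   0.651   1.541]
```

jog_arm(rows=[[[0,0,0.0002],4,0.04],[[0,0,0.0002],4,0.04],[[0,0,0],0,0.04]])

```text
time_s: 6.0
ee_pos: [0.5842, -0.0754, 0.0927]
eef_rot: [3.138, -0.001, 1.327]
force: [4.3, 4.5, 5.5]
grip_width: 0.0455
grip_force: 12.0
```

```bash
python3 s.py
```

```text
6.0 [-1.910e-01  4.950e-01  1.525e+00  1.000e-03  1.118e+00  5.300e-02] [ 0.5842 -0.0754  0.0927] [ 3.138e+00 -1.000e-03  1.327e+00] [4.3 4.5 5.5] [ 0.703 -0.768 -0.145] 0.04554295276210329 12.004946619272232 [ -2.609 -57.164 -28.252  -1.11    0.909   1.427]
```

jog_arm(rows=[[[0,0,0.0001],4,0.04],[[0,0,0.0001],4,0.04],[[0,0,0],0,0.04]])

```text
time_s: 6.25
ee_pos: [0.5841, -0.0757, 0.0924]
eef_rot: [3.138, -0.001, 1.189]
force: [5.6, 2.0, 5.5]
grip_width: 0.0476
grip_force: 12.8
```

```bash
python3 s.py
```

```text
6.25 [-1.910e-01  4.950e-01  1.525e+00  1.000e-03  1.117e+00  1.910e-01] [ 0.5841 -0.0757  0.0924] [ 3.138e+00 -1.000e-03  1.189e+00] [5.6 2.  5.5] [ 0.366 -0.851  0.516] 0.04758066019517432 12.776535074226558 [ -2.141 -56.984 -27.796  -0.394   1.127   2.259]
```

jog_arm(rows=[[[0,0,0],0,0.062],[[0,0,0],0,0.062],[[0,0,0],0,0.062],[[0,0,-0.02],0,0.062],[[0,0,-0.02],0,0.062],[[0,0,-0.02],0,0.062],[[0,0,-0.02],-7,0.062],[[0,0,-0.02],-7,0.062],[[0,0,-0.02],-7,0.062],[[0,0,-0.02],-7,0.062],[[0,0,-0.02],-7,0.062],[[0,0,0],-7,0.062]])

```text
time_s: 7.25
ee_pos: [0.5836, -0.0761, 0.2551]
eef_rot: [3.137, 0.003, 1.931]
force: [-0.5, 0.2, 0.2]
grip_width: 0.0619
grip_force: 0.0
```

jog_arm(rows=[[[0,0,0],-7,0.05],[[0,0,0],-7,0.05],[[0,0,0],-7,0.05],[[0,0,0],-7,0.05],[[0,0,0],-7,0.05],[[0,0,0],-7,0.05],[[0,0,0],-7,0.05],[[0,0,0],-7,0.05],[[0,0,0],-7,0.05],[[0,0,0],-7,0.05],[[0,0,0],-7,0.05],[[0,0,0],-7,0.05]])

```text
time_s: 8.25
ee_pos: [0.5825, -0.076, 0.2508]
eef_rot: [3.141, -0.001, -2.886]
force: [1.0, 0.6, 0.3]
grip_width: 0.0498
grip_force: 0.0
```

jog_arm(rows=[[[0,0,0],-7,0.05],[[0,0,0],-7,0.05],[[0,0,0],0,0.05],[[0,0,0],0,0.05]])

```text
time_s: 8.58
ee_pos: [0.5826, -0.0759, 0.2509]
eef_rot: [3.141, -0.001, -2.652]
force: [-0.0, 0.5, 0.4]
grip_width: 0.0501
grip_force: 0.0
```

```bash
python3 look.py pics/w2.png; python3 - <<'E'
import numpy as np
from scipy.optimize import minimize
W=np.load("wW.npy");z=W[...,2]
box=(abs(W[...,0]-.582)<.04)&(abs(W[...,1]+.077)<.04)
for nm,lo,hi,a in(("grey",.102,.1135,.023),("red",.1345,.1405,.015)):
    P=W[box&(z>lo)&(z<hi)][:,:2];best=[]
    for th in np.radians(np.arange(-30,30,1)):
        d=np.array([[np.cos(th+k*np.pi/3),np.sin(th+k*np.pi/3)] for k in range(6)])
        f=lambda c:np.maximum((( P-c)@d.T).max(1)-a,0).clip(0,.004).sum()
        r=minimize(f,[.582,-.077],method="Nelder-Mead",options=dict(xatol=1e-5,fatol=1e-7))
        best.append((r.fun*1e3,np.degrees(th),*r.x))
    best.sort();print(nm,len(P),np.round(best[0],4),np.median(W[box&(z>lo)&(z<hi)][:,2]))
print("plate",np.median(z[box&(z>.08)&(z<.092)]))
E
```

```text
8.5833 [-0.192  0.356  1.342 -0.     1.444 -2.252] [ 0.5826 -0.0759  0.2509] [ 3.1412e+00 -5.0000e-04 -2.6520e+00] 0.05012812867988239
[[-0.47  -0.855 -0.218  0.519]
 [ 0.883 -0.455 -0.117 -0.108]
 [ 0.    -0.247  0.969  0.43 ]
 [ 0.     0.     0.     1.   ]]
[(np.float64(0.08), 19), (np.float64(0.082), 25), (np.float64(0.084), 97), (np.float64(0.086), 799), (np.float64(0.088), 501), (np.float64(0.09), 56), (np.float64(0.092), 5), (np.float64(0.094), 8), (np.float64(0.096), 9), (np.float64(0.098), 10), (np.float64(0.1), 9), (np.float64(0.102), 9), (np.float64(0.104), 225), (np.float64(0.106), 339), (np.float64(0.108), 7), (np.float64(0.11), 0), (np.float64(0.112), 0), (np.float64(0.114), 0), (np.float64(0.116), 0), (np.float64(0.118), 5), (np.float64(0.12), 10), (np.float64(0.122), 6), (np.float64(0.124), 10), (np.float64(0.126), 12), (np.float64(0.128), 6), (np.float64(0.13), 12), (np.float64(0.132), 9), (np.float64(0.134), 13), (np.float64(0.136), 162), (np.float64(0.138), 323), (np.float64(0.14), 10), (np.float64(0.142), 35), (np.float64(0.144), 94), (np.float64(0.146), 37), (np.float64(0.148), 0), (np.float64(0.15), 0), (np.float64(0.152), 0), (np.float64(0.154), 0), (np.float64(0.156), 0)]
grey 580 [  0.1231 -15.       0.5838  -0.0735] 0.10620283338614092
red 500 [ 0.197  -2.      0.5838 -0.0735] 0.1383028678900031
plate 0.087638634348991
```

View pics/w2.png

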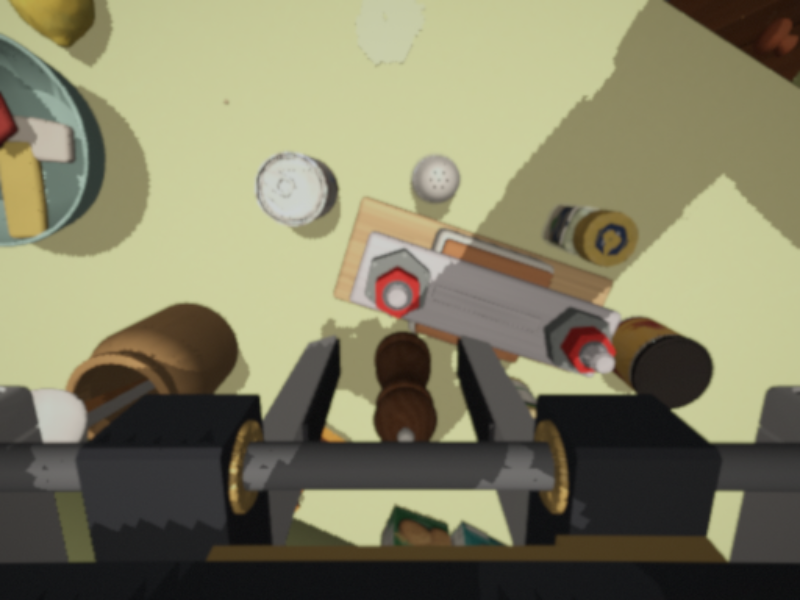

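Wrist view: the grey nut at (397,270) is on the plate (top at 106 mm), the red one at (397,290) still sits clear above it, and the bystanders are undisturbed. Now the red nut.

jog_arm(rows=[[[0,0,0.02],0,0.05],[[0,0,0.02],0,0.05],[[0,0,0.02],0,0.05],[[0,0,0.02],0,0.05],[[0,0,0.02],0,0.05],[[0,0,0.02],0,0.05],[[0,0,0.01],0,0.05],[[0,0,0],0,0.04],[[0,0,0],0,0.025],[[0,0,0],0,0.025],[[0,0,0],0,0.025],[[0,0,0],0,0.025]], squeeze=20)

```text
time_s: 9.63
ee_pos: [0.5835, -0.0762, 0.1226]
eef_rot: [-3.14, 0.002, -2.649]
force: [1.5, -2.4, 4.2]
grip_width: 0.0297
grip_force: 20.0
```

```bash
python3 s.py
```

```text
9.6333 [-0.192  0.46   1.501 -0.     1.178 -2.255] [ 0.5835 -0.0762  0.1226] [-3.140e+00  2.000e-03 -2.649e+00] [ 1.5 -2.4  4.2] [-0.305 -0.191 -0.042] 0.02974767082860394 20.00019581151962 [ 1.2420e+00 -5.7300e+01 -3.0726e+01  3.6600e-01  4.3000e-01  1.0000e-03]
```

jog_arm(rows=[[[0,0,0.0004],7,0.025],[[0,0,0.0004],7,0.025],[[0,0,0.0004],7,0.025],[[0,0,0.0004],7,0.025],[[0,0,0.0004],7,0.025],[[0,0,0.0004],7,0.025],[[0,0,0.0004],7,0.025],[[0,0,0.0004],7,0.025],[[0,0,0.0004],7,0.025],[[0,0,0.0004],7,0.025],[[0,0,0.0004],7,0.025],[[0,0,0.0003],7,0.025]])

```text
time_s: 10.63
ee_pos: [0.5837, -0.0757, 0.1179]
eef_rot: [3.139, 0.002, 2.163]
force: [3.6, 2.4, 3.4]
grip_width: 0.0299
grip_force: 20.0
```

```bash
python3 s.py
```

```text
10.6333 [-1.910e-01  4.650e-01  1.505e+00  1.000e-03  1.168e+00 -7.830e-01] [ 0.5837 -0.0757  0.1179] [3.139e+00 2.000e-03 2.163e+00] [3.6 2.4 3.4] [ 0.29  -0.481  0.04 ] 0.029906682339866212 19.998206198215485 [ -1.29  -57.624 -30.294  -0.495   0.739  -3.009]
```

jog_arm(rows=[[[0,0,0.0004],7,0.025],[[0,0,0.0004],7,0.025],[[0,0,0.0004],7,0.025],[[0,0,0.0004],7,0.025],[[0,0,0.0004],7,0.025],[[0,0,0.0004],7,0.025],[[0,0,0.0004],7,0.025],[[0,0,0.0004],7,0.025],[[0,0,0.0004],7,0.025],[[0,0,0.0004],7,0.025],[[0,0,0.0004],7,0.025],[[0,0,0.0003],7,0.025]])

```text
time_s: 11.63
ee_pos: [0.5843, -0.0758, 0.1133]
eef_rot: [3.138, -0.003, 0.697]
force: [7.6, 0.5, 1.7]
grip_width: 0.0299
grip_force: 20.0
```

```bash
python3 s.py
```

```text
11.6333 [-1.910e-01  4.710e-01  1.509e+00  1.000e-03  1.158e+00  6.830e-01] [ 0.5843 -0.0758  0.1133] [ 3.138e+00 -3.000e-03  6.970e-01] [7.6 0.5 1.7] [-0.002 -1.301  0.056] 0.02986739223673767 19.99735325574875 [ -0.892 -58.8   -28.943  -0.314   1.852  -3.001]
```

jog_arm(rows=[[[0.001,0.001,0],0,0.025],[[0,0,0],0,0.025],[[0,0,0.0004],7,0.025],[[0,0,0.0004],7,0.025],[[0,0,0.0004],7,0.025],[[0,0,0.0004],7,0.025],[[0,0,0.0004],7,0.025],[[0,0,0],0,0.025]], squeeze=50)

```text
time_s: 12.3
ee_pos: [0.5846, -0.0761, 0.1112]
eef_rot: [3.141, -0.001, 0.085]
force: [-2.8, 0.1, 9.7]
grip_width: 0.0295
grip_force: 50.0
```

```bash
python3 s.py
```

```text
12.3 [-0.192  0.476  1.507 -0.     1.158  1.294] [ 0.5846 -0.0761  0.1112] [ 3.141e+00 -1.000e-03  8.500e-02] [-2.8  0.1  9.7] [-0.005  0.784 -0.119] 0.029487839254881534 50.012109959934605 [  0.292 -55.684 -30.727   0.131  -0.83    2.689]
```

jog_arm(rows=[[[0,0,0.0003],6,0.025],[[0,0,0.0003],6,0.025],[[0,0,0.0003],6,0.025],[[0,0,0],0,0.025]])

```text
time_s: 12.63
ee_pos: [0.5845, -0.0762, 0.1103]
eef_rot: [3.141, -0.001, -0.227]
force: [-2.4, -0.3, 8.8]
grip_width: 0.0298
grip_force: 50.0
```

```bash
python3 s.py
```

```text
12.6333 [-0.192  0.477  1.508 -0.     1.156  1.607] [ 0.5845 -0.0762  0.1103] [ 3.141e+00 -1.000e-03 -2.270e-01] [-2.4 -0.3  8.8] [-0.239  0.762 -0.116] 0.029759470434155718 50.01022192052915 [  0.861 -56.014 -30.813   0.369  -0.785   2.236]
```

jog_arm(rows=[[[0,0,0.0002],5,0.025],[[0,0,0.0002],5,0.025],[[0,0,0],0,0.025]])

```text
time_s: 12.88
ee_pos: [0.5845, -0.0763, 0.1099]
eef_rot: [3.141, -0.001, -0.401]
force: [-3.6, -2.1, 9.3]
grip_width: 0.0298
grip_force: 50.0
```

```bash
python3 s.py
```

```text
12.8833 [-0.192  0.477  1.508 -0.     1.155  1.78 ] [ 0.5845 -0.0763  0.1099] [ 3.141e+00 -1.000e-03 -4.010e-01] [-3.6 -2.1  9.3] [-0.29   0.792 -0.209] 0.029772542151781975 50.016647814591124 [  1.233 -55.805 -30.811   0.486  -0.888   1.757]
```

jog_arm(rows=[[[0,0,0.0002],5,0.025],[[0,0,0.0002],5,0.025],[[0,0,0],0,0.025]])

```text
time_s: 13.13
ee_pos: [0.5845, -0.0764, 0.1096]
eef_rot: [3.141, -0.001, -0.575]
force: [-3.0, -1.7, 9.4]
grip_width: 0.0297
grip_force: 50.0
```

```bash
python3 s.py
```

```text
13.1333 [-1.920e-01  4.770e-01  1.508e+00 -1.000e-03  1.155e+00  1.954e+00] [ 0.5845 -0.0764  0.1096] [ 3.141e+00 -1.000e-03 -5.750e-01] [-3.  -1.7  9.4] [-0.395  0.973  0.059] 0.029714126364516258 50.007121966191335 [  1.269 -55.459 -30.795   0.696  -1.048   2.011]
```

jog_arm(rows=[[[0,0,0.0002],5,0.025],[[0,0,0.0001],5,0.025],[[0,0,0],0,0.025]])

```text
time_s: 13.38
ee_pos: [0.5844, -0.0764, 0.1092]
eef_rot: [3.142, -0.001, -0.749]
force: [-4.1, -2.5, 9.4]
grip_width: 0.0293
grip_force: 50.1
```

```bash
python3 s.py; python3 - <<'E'
from h import *
m=[]
for _ in range(6):
    camera("scene"); m.append(get_obs()["moment"])
print(np.round(m,3))
E
```

```text
13.3833 [-1.920e-01  4.780e-01  1.509e+00 -1.000e-03  1.154e+00  2.129e+00] [ 0.5844 -0.0764  0.1092] [ 3.142e+00 -1.000e-03 -7.490e-01] [-4.1 -2.5  9.4] [-0.409  1.042  0.178] 0.029293928631649 50.067341518370085 [  1.452 -55.51  -30.907   0.823  -1.117   2.09 ]
[[-0.346  1.016  0.226]
 [-0.41   1.05   0.267]
 [-0.411  1.076  0.198]
 [-0.36   1.021  0.232]
 [-0.397  1.028  0.243]
 [-0.383  0.986  0.269]]
```

jog_arm(rows=[[[0,0,0.0001],4,0.025],[[0,0,0],3,0.025],[[0,0,0],0,0.025],[[0,0,0],0,0.025],[[0,0,0],0,0.025]])

```text
time_s: 14.1
ee_pos: [0.5843, -0.0764, 0.109]
eef_rot: [3.142, -0.001, -0.866]
force: [-3.6, -2.9, 9.4]
grip_width: 0.0298
grip_force: 50.1
```

```bash
python3 s.py
```

```text
14.1 [-1.920e-01  4.780e-01  1.509e+00 -1.000e-03  1.154e+00  2.245e+00] [ 0.5843 -0.0764  0.109 ] [ 3.142e+00 -1.000e-03 -8.660e-01] [-3.6 -2.9  9.4] [-0.451  0.997  0.315] 0.029831220235056546 50.07625224469734 [  1.447 -55.985 -31.177   0.917  -1.092   0.344]
```

jog_arm(rows=[[[0,0,0],0,0.05],[[0,0,0],0,0.05],[[0,0,0],0,0.05],[[0,0,-0.005],0,0.05],[[0,0,-0.02],0,0.05],[[0,0,-0.03],0,0.05],[[0,0,-0.03],0,0.05],[[0,0,-0.03],0,0.05],[[0,0,-0.03],0,0.05],[[0,0,0],0,0.05],[[0,0,0],0,0.05]])

```text
time_s: 15.02
ee_pos: [0.5846, -0.076, 0.2543]
eef_rot: [-3.14, -0.002, -0.868]
force: [-0.6, -0.4, -0.9]
grip_width: 0.0499
grip_force: 0.0
```

```bash
python3 look.py pics/w3.png; python3 - <<'E'
import numpy as np
from scipy.optimize import minimize
W=np.load("wW.npy");z=W[...,2]
box=(abs(W[...,0]-.582)<.04)&(abs(W[...,1]+.077)<.04)
for nm,lo,hi,a in(("grey",.102,.1135,.023),("red",.122,.130,.015)):
    P=W[box&(z>lo)&(z<hi)][:,:2];best=[]
    for th in np.radians(np.arange(-30,30,1)):
        d=np.array([[np.cos(th+k*np.pi/3),np.sin(th+k*np.pi/3)] for k in range(6)])
        f=lambda c:np.maximum((( P-c)@d.T).max(1)-a,0).clip(0,.004).sum()
        r=minimize(f,[.582,-.077],method="Nelder-Mead",options=dict(xatol=1e-5,fatol=1e-7))
        best.append((r.fun*1e3,np.degrees(th),*r.x))
    best.sort();print(nm,len(P),np.round(best[0],4),np.median(W[box&(z>lo)&(z<hi)][:,2]))
E
```

```text
15.0167 [-0.191  0.357  1.333  0.     1.449  2.247] [ 0.5846 -0.076   0.2543] [-3.1397e+00 -2.2000e-03 -8.6780e-01] 0.0499027039225897
[[-0.763  0.627  0.158  0.63 ]
 [-0.646 -0.739 -0.189 -0.129]
 [-0.002 -0.246  0.969  0.433]
 [ 0.     0.     0.     1.   ]]
[(np.float64(0.08), 11), (np.float64(0.082), 23), (np.float64(0.084), 95), (np.float64(0.086), 744), (np.float64(0.088), 528), (np.float64(0.09), 52), (np.float64(0.092), 10), (np.float64(0.094), 10), (np.float64(0.096), 8), (np.float64(0.098), 9), (np.float64(0.1), 6), (np.float64(0.102), 13), (np.float64(0.104), 253), (np.float64(0.106), 348), (np.float64(0.108), 19), (np.float64(0.11), 4), (np.float64(0.112), 6), (np.float64(0.114), 9), (np.float64(0.116), 9), (np.float64(0.118), 4), (np.float64(0.12), 17), (np.float64(0.122), 15), (np.float64(0.124), 256), (np.float64(0.126), 130), (np.float64(0.128), 6), (np.float64(0.13), 6), (np.float64(0.132), 5), (np.float64(0.134), 9), (np.float64(0.136), 2), (np.float64(0.138), 8), (np.float64(0.14), 3), (np.float64(0.142), 37), (np.float64(0.144), 79), (np.float64(0.146), 50), (np.float64(0.148), 0), (np.float64(0.15), 0), (np.float64(0.152), 0), (np.float64(0.154), 0), (np.float64(0.156), 0)]
grey 639 [  0.1143 -15.       0.5826  -0.0738] 0.10614181449953558
red 407 [ 0.0788 10.      0.5827 -0.0738] 0.12566647983326346
```

View pics/w3.png

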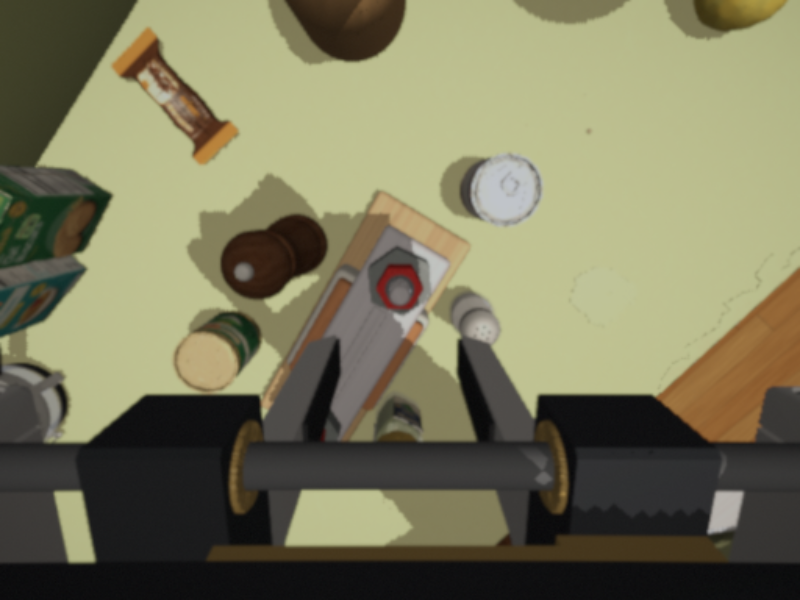

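The final wrist view shows the red nut at (400,285) flush on the grey one. Its angle fits about 0.68 rad of tightening with a friction-limited spring-back. All bystanders are upright and the gripper is clear.

```bash
python3 -c "
from station import *
print(hand_in())"
```

```text
the job is handed in; nothing more can be done
None
```

The job is handed in at about 15 s on the robot clock, with no verdict returned: by measurement the grey nut is seated on the plate, the red nut sits tight on it after about 0.7 rad past contact (it sprang back part-way on release), and the bystanders I could see are upright with the gripper clear.

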